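Sort the die tins by weight

ROBOT

A 6-joint arm with a two-finger parallel gripper is mounted at the origin on the work surface. World frame = base frame: x ahead of the robot, y to its left, z up, the work surface at z = 0. Lengths are in mm, angles in rad, forces in N, time in s.
With the tool pointing down it reaches from about 350 to 775 mm from the base axis. Payload 7.3 kg.
Tool frame: the origin (TCP) lies between the finger pads; the fingertips stand 14 mm ahead of it and the grasp point (between the pads) lies 5 mm behind it; z points along the fingers, y is the line along which they close (so a half turn about z gives the same grasp; the last joint's range is limited). The gripper opens to 92 mm and grips with 3 to 60 N. Pads are 19 mm wide; open, the fingers measure 130 mm over their backs; the gripper's body (75 mm by 190 mm) begins 47 mm behind the grasp point.
Start: joints at [1.174, 0.342, 1.524, -0, 1.275, -0.146], TCP at [130.277, 508.597, 240.741] pointing down, gripper open.
Joint ranges: [-2.53, 2.53], [-0.77, 2.02], [0.04, 2.7], [-1, 4.14], [0.28, 2.66], [-3.11, 3.11]. Speed limits (rad/s): [2.57, 2.57, 3.14, 3.14, 3.14, 3.14].

INTERFACE

Orientations are given as [roll, pitch, yaw] about the fixed x, y, z axes, in that order (R = Rz(yaw) Ry(pitch) Rx(roll)).
In Python, from plant import get_obs, cams, close_job gives the robot as it stands. The module is installed in compiled form; this text tells all that it offers.
- The arm moves only by the shell command python3 -m creep 'ROWS'. ROWS is JSON, a list of rows, each an object of numbers: "hand": the opening, from 0 (shut) to 1 (fully open); "tx", "ty", "tz": the shift along the tool's x, y, z in m; "spin": the turn about the tool's z in degrees. In form: [{"hand": .., "tx": .., "ty": .., "tz": .., "spin": ..}, ...]. A call has 1 to 5 rows; each row shifts and turns the commanded pose from where the row before left it, along the tool's axes as they then stand; what a row does not reach is not made up. A row lasts 1/8 s, in which the tool goes at most 62.5 mm and 10.7 degrees, less where a joint would pass 70% of its speed; a pose out of reach is approached as far as the arm can. A call is refused whole if a number of a shift passes 0.0625 or a number of a turn 10.7, either way. A call with a gripper value outside its range is refused whole. The fingers move at their own pace and stop on an object; the grip force is fixed at half the most. Time passes only in rows, so rows that do not move let the fingers close. It gives the time, the measured TCP pose, the force, the opening and the grip force at its end, in the units of the state.
- get_obs(): the state, without advancing time (a new reading comes with each control period).
- cams.capture(name): name is "scene" or "top"; returns a dict with "color" (400x640x3 uint8, red, green, blue), "K" (3x3 intrinsics, pixels), "k1" (the pictures are not rectified: a ray, as slopes to the right and down, at radius r is drawn at 1 + k1 r^2 times it, then the intrinsics apply), "R" (3x3) and "t" (3): a world point X has camera coordinates R X + t. Camera axes: x right, y down, z forward; pixel columns grow to the right and rows downward; lengths in mm; the calibration is good to about 2 mm. A picture is of the moment at which its call begins. There is no depth.
- close_job(): hands the job in; it is judged then, once.
The state is a dict: "time": time; "joint_positions": joint angles; "dq": joint speeds; "tau": joint torques, N m; "tool_pos": TCP position; "tcp_rot": TCP orientation; "contact_force": force on the tool from outside, world axes, zero at the start; "moment": the same for the moment, N m; "grip_width": finger opening in mm; "finger_force": force on a finger pad.
Only numpy, scipy, OpenCV 4.12 (cv2) and the standard library are available. Lean on these libraries where they do the work, as an engineer would, in place of code of your own. Each camera call takes 0.05 s, during which the arm holds its last target. There are 200 camera calls.

TASK

Of the three identical closed steel tins, one holds a solid badge die, one a hollow cutter ring and one is empty: lift them to tell them apart by weight. Seat the tin with the solid die gently and fully home in the nest of the square block and the tin with the hollow ring in the nest of the long block that carries a sample ring; the empty tin must end up standing upright where it stood at the start. Let go of everything, and do not tip the tins or disturb the jars, cup, bottle, lid and brush.

Things in the scene. Friction and masses are not known exactly. Their poses are not given: they have to be found in the camera images.
- tin_a: closed plain steel tin, 54 x 54 mm, 70 mm tall, sides square to its x and y; upright, origin at the centre of its underside. All three look alike; which holds what is drawn anew each time. Total mass: with solid die 0.49 to 0.57 kg, with hollow ring 0.25 to 0.29 kg, empty 0.11 kg. The content lies loose inside, with 2 mm of play.
- tin_b: closed plain steel tin, 54 x 54 mm, 70 mm tall, sides square to its x and y; upright, origin at the centre of its underside. All three look alike; which holds what is drawn anew each time. Total mass: with solid die 0.49 to 0.57 kg, with hollow ring 0.25 to 0.29 kg, empty 0.11 kg. The content lies loose inside, with 2 mm of play.
- tin_c: closed plain steel tin, 54 x 54 mm, 70 mm tall, sides square to its x and y; upright, origin at the centre of its underside. All three look alike; which holds what is drawn anew each time. Total mass: with solid die 0.49 to 0.57 kg, with hollow ring 0.25 to 0.29 kg, empty 0.11 kg. The content lies loose inside, with 2 mm of play.
- die_block: plain square firm grey rubber block, 92 x 92 mm, home of the tin with the solid die; 28 mm high, fixed. Nest open at the top, 58 x 58 mm (2 mm play each side), 20 mm deep, sharp-edged, flat floor, square to the block's x and y. Origin at the underside below the nest's centre.
- ring_block: long firm grey rubber block, home of the tin with the hollow ring, 92 mm wide, from -46 to +102 mm along its x, with a fixed sample ring (36 mm, 12 mm high) at x +74 mm; 28 mm high, fixed. Nest open at the top, 58 x 58 mm (2 mm play each side), 20 mm deep, sharp-edged, flat floor, square to the block's x and y. Origin at the underside below the nest's centre.
- die_block_nest (a point): centre of the floor of the nest in die_block, 8 mm above the table; a seated tin's underside rests here; axes as the block's
- ring_block_nest (a point): centre of the floor of the nest in ring_block, 8 mm above the table; a seated tin's underside rests here; axes as the block's
- jar_mid: bystander, not to be disturbed: small closed glass jar with a black cap, 42 mm diameter, about 55 mm tall; origin at the centre of its underside
- cup_left: bystander, not to be disturbed: open white plastic cup, 66 mm rim, 75 mm tall; origin at the centre of its underside
- jar_right: bystander, not to be disturbed: closed glass jar with a paper label, 54 mm diameter, about 65 mm tall; origin at the centre of its underside
- lid_near: bystander, not to be disturbed: black jar lid lying flat, 48 mm diameter, 12 mm thick; origin at the centre of its underside
- brush: bystander, not to be disturbed: paint brush lying flat near the far edge; origin at the middle of its length
- bottle_back: bystander, not to be disturbed: white plastic bottle, 52 mm diameter, 130 mm tall; origin at the centre of its underside

How it is judged (in metres and radians):
At the end, for the whole second after the job is handed in: Die tin in the square block's nest, ring tin in the long block's: centred within 6 mm, underside within 3 mm of the nest floor, upright within 3.4 degrees, all its weight on the block; empty tin upright within 40 mm of its start; all released, at rest (((horizontal distance between tin_a and die_block_nest below 0.006 m and z of tin_a in the frame of die_block_nest below 0.003 m and angle between tin_a's own z axis and vertical below 0.06 rad and contact force between tin_a and die_block between 3.8 and 8 N) or (horizontal distance between tin_a and ring_block_nest below 0.006 m and z of tin_a in the frame of ring_block_nest below 0.003 m and angle between tin_a's own z axis and vertical below 0.06 rad and contact force between tin_a and ring_block between 1.8 and 3.8 N) or (distance of tin_a from where it was at the start of the episode below 0.04 m and angle between tin_a's own z axis and vertical below 0.06 rad and contact force between tin_a and anything else between 0.4 and 1.8 N)) and linear speed of each of tin_a, tin_b, tin_c below 0.02 m/s and ((horizontal distance between tin_b and die_block_nest below 0.006 m and z of tin_b in the frame of die_block_nest below 0.003 m and angle between tin_b's own z axis and vertical below 0.06 rad and contact force between tin_b and die_block between 3.8 and 8 N) or (horizontal distance between tin_b and ring_block_nest below 0.006 m and z of tin_b in the frame of ring_block_nest below 0.003 m and angle between tin_b's own z axis and vertical below 0.06 rad and contact force between tin_b and ring_block between 1.8 and 3.8 N) or (distance of tin_b from where it was at the start of the episode below 0.04 m and angle between tin_b's own z axis and vertical below 0.06 rad and contact force between tin_b and anything else between 0.4 and 1.8 N)) and ((horizontal distance between tin_c and die_block_nest below 0.006 m and z of tin_c in the frame of die_block_nest below 0.003 m and angle between tin_c's own z axis and vertical below 0.06 rad and contact force between tin_c and die_block between 3.8 and 8 N) or (horizontal distance between tin_c and ring_block_nest below 0.006 m and z of tin_c in the frame of ring_block_nest below 0.003 m and angle between tin_c's own z axis and vertical below 0.06 rad and contact force between tin_c and ring_block between 1.8 and 3.8 N) or (distance of tin_c from where it was at the start of the episode below 0.04 m and angle between tin_c's own z axis and vertical below 0.06 rad and contact force between tin_c and anything else between 0.4 and 1.8 N))); the robot touches nothing.
It fails at once if a tin is pressed on a block with more than 45 N (contact force between any of tin_a, tin_b, tin_c and die_block above 45 N or contact force between any of tin_a, tin_b, tin_c and ring_block above 45 N).
It fails at once if a tin is dropped into a nest (over 0.2 m/s within 30 mm above its floor) ((horizontal distance between tin_a and die_block_nest below 0.015 m and z of tin_a in the frame of die_block_nest below 0.03 m and linear speed of tin_a above 0.2 m/s) or (horizontal distance between tin_a and ring_block_nest below 0.015 m and z of tin_a in the frame of ring_block_nest below 0.03 m and linear speed of tin_a above 0.2 m/s) or (horizontal distance between tin_b and die_block_nest below 0.015 m and z of tin_b in the frame of die_block_nest below 0.03 m and linear speed of tin_b above 0.2 m/s) or (horizontal distance between tin_b and ring_block_nest below 0.015 m and z of tin_b in the frame of ring_block_nest below 0.03 m and linear speed of tin_b above 0.2 m/s) or (horizontal distance between tin_c and die_block_nest below 0.015 m and z of tin_c in the frame of die_block_nest below 0.03 m and linear speed of tin_c above 0.2 m/s) or (horizontal distance between tin_c and ring_block_nest below 0.015 m and z of tin_c in the frame of ring_block_nest below 0.03 m and linear speed of tin_c above 0.2 m/s)).
It fails at once if a tin is tipped over (more than 35 degrees) (angle between any of tin_a, tin_b, tin_c's own z axis and vertical above 0.6 rad).
It fails at once if a bystander is shifted by more than 25 mm (distance of any of jar_mid, cup_left, jar_right, lid_near, brush, bottle_back from where it was at the start of the episode above 0.025 m).
It also fails if it takes over 72 s, if anything falls off the work surface, if the arm or the gripper's body presses on something with over 40 N, if the wrist force passes 120 N, or if a joint passes its speed limit or range.

## Working session

There is one attempt and no reset: what is moved stays moved. The work goes in short steps, Python scripts to look and compute and a shell command to move; the robot and the scene stay as the last step left them, time stands still between calls to the robot, and variables do not carry over. Pictures are saved under pics/ and viewed, at most 10 in all, crops included, and the job is handed in when it is done.

```bash
mkdir -p pics
cat > h.py <<'E'
import numpy as np, cv2
from plant import get_obs, cams
def snap(n,f):
    d=cams.capture(n); cv2.imwrite('pics/'+f,d['color'][:,:,::-1]); np.savez('pics/'+f[:-4]+'.npz',**d); return d
def ray(d,px,z):
    "pixels -> world points on plane z"
    K=np.array(d['K']);k=float(d['k1']);R=np.array(d['R']);t=np.array(d['t'])
    out=[]
    for u,v in np.atleast_2d(px):
        q=np.array([(u-K[0,2])/K[0,0],(v-K[1,2])/K[1,1]]);s=q.copy()
        for _ in range(30): s=q/(1+k*(s@s))
        w=R.T@np.array([s[0],s[1],1]);c=-R.T@t
        out.append(c+w*(z-c[2])/w[2])
    return np.round(np.array(out),1)
E
python3 - <<'E'
from h import *
for n in('top','scene'):
    d=snap(n,n+'0.png'); print(n,-np.array(d['R']).T@d['t'],d['k1'],d['K'][0])
o=get_obs();print(o)
E
```

```text
top [398.27369881   9.2192767  892.73322301] 0.004743179280735456 [373.31620731   0.         316.56452066]
scene [1194.35553071 -423.18262389  553.75353047] 0.0035221108663772314 [423.37318936   0.         320.12774257]
{'time': 0.1, 'joint_positions': array([ 1.17401110e+00,  3.42658185e-01,  1.52490547e+00,  2.92896924e-05,
        1.27541033e+00, -1.45992443e-01]), 'dq': array([ 0.00052961, -0.00173417, -0.0033863 , -0.00068925,  0.00162374,
       -0.00027609]), 'tau': array([ 2.48048716e-03, -4.31999481e+01, -2.44692475e+01,  7.21322419e-02,
        5.26315346e-02, -5.25432779e-05]), 'tool_pos': array([130.12422094, 508.26868709, 240.11737658]), 'tcp_rot': array([-3.14023009e+00, -2.28660361e-04,  2.89079116e+00]), 'contact_force': array([ 0.59971308, -0.48387407, -0.34547402]), 'moment': array([-0.0101166 ,  0.04930242,  0.04150931]), 'finger_force': 0.0, 'grip_width': 91.78091919028417}
```

View pics/top0.png

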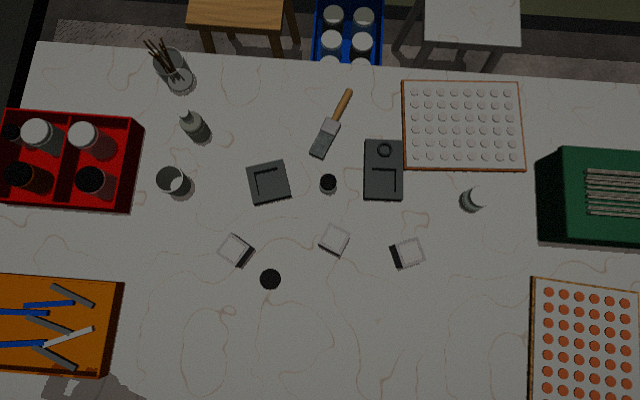

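View pics/scene0.png

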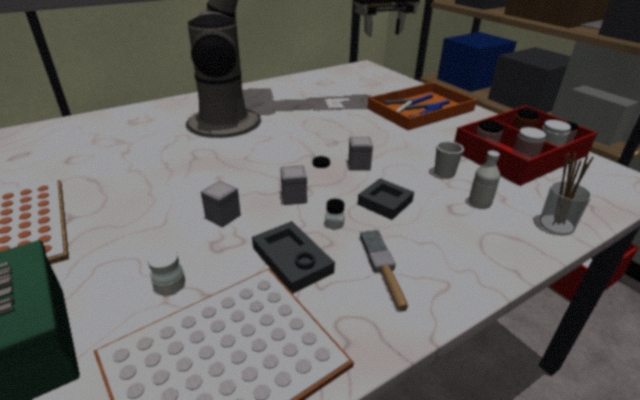

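The top view shows three tins at about (237,250), (334,240) and (408,253), the square block at (269,182) and the long block at (383,170) with its ring at (384,150). The bystanders sit around them. Next I'll zoom in and measure corners.

Run:
```python
from h import *
im=cv2.imread('pics/top0.png')[125:285,205:435]
im=cv2.convertScaleAbs(cv2.resize(im,None,fx=3.4,fy=3.4,interpolation=cv2.INTER_CUBIC),alpha=1.5)
cv2.imwrite('pics/crop0.png',im)
```

```text
(no output)
```

View pics/crop0.png

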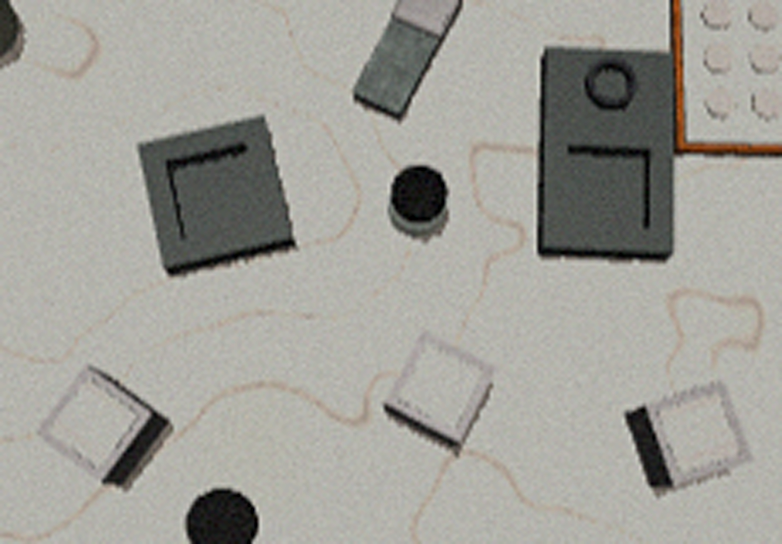

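The zoom shows the block top corners, with the square block centred near (216,193) in the crop, the long block's ring at (610,85), and the tin tops near (97,425), (440,388) and (698,436).

Run:
```python
from h import *
d=dict(np.load('pics/top0.npz'))
g=cv2.cvtColor(d['color'],cv2.COLOR_RGB2GRAY)
def crop2px(p): return (np.array(p,float)+.5)/3.4-.5+[205,125]
def rect(pts,z,name):
    w=ray(d,pts,z)[:,:2].astype(np.float32)
    (c,s,a)=cv2.minAreaRect(w); print(name,'c',np.round(c,1),'size',np.round(s,1),'ang',round(a,1))
    print('   edges',[ (round(float(np.linalg.norm(e)),1),round(float(np.degrees(np.arctan2(e[1],e[0]))),1)) for e in (np.roll(w,-1,0)-w)] if len(w)==4 else '', 'mean',w.mean(0) if len(w)==4 else '')
for n,p,z in [('L',[(92,368),(152,415),(101,482),(40,430)],70),('M',[(428,333),(493,371),(462,442),(387,402)],70),('R',[(722,383),(750,460),(660,490),(645,408)],70),
 ('sq',[(140,145),(265,117),(292,238),(170,268)],28),('long',[(545,48),(675,55),(672,253),(540,248)],28)]:
    rect(crop2px(p),z,n)
print('ring',ray(d,crop2px([(610,85)]),40),'jarmid',ray(d,crop2px([(419,194)]),55),'lid',ray(d,crop2px([(222,520)]),12))
# contours
for n,(x,y),z in [('sq',(285,190),28),('long',(370,170),28),('L',(235,249),70),('M',(334,239),70),('R',(410,252),70)]:
    v=int(np.median(g[y-1:y+2,x-1:x+2])); print(n,'gray',v)
    if z==28:
        m=((g>v-12)&(g<v+14)).astype(np.uint8)
        k,l=cv2.connectedComponents(m,connectivity=4); mm=(l==l[y,x]).astype(np.uint8)
        mm=cv2.morphologyEx(mm,cv2.MORPH_OPEN,np.ones((3,3)))
        c=max(cv2.findContours(mm,0,1)[0],key=cv2.contourArea)[:,0,:]
        rect(c,28,n+' contour')
```

```text
L c [440.5 193.5] size [52.3 52.4] ang 56.2
   edges [(50.2, -122.6), (52.5, 148.4), (52.3, 55.5), (50.8, -33.8)] mean [440.72504 194.     ]
M c [482.1 -26.7] size [54.5 52.3] ang 66.5
   edges [(48.8, -116.1), (50.1, 160.0), (54.5, 66.5), (52.4, -26.4)] mean [481.65002  -26.400002]
R c [ 462.6 -187.8] size [51.7 61.9] ang 22.2
   edges [(51.5, -158.4), (61.4, 112.3), (52.4, 12.4), (53.0, -67.8)] mean [ 463.425 -189.725]
sq c [609.7 139.8] size [91.8 90.4] ang 17.7
   edges [(90.4, -72.3), (90.4, -162.4), (87.0, 108.6), (91.9, 19.7)] mean [610.275 139.175]
long c [ 662.  -133.6] size [147.4  93.5] ang 1.2
   edges [(93.5, -88.8), (145.6, -179.1), (91.9, 92.3), (147.4, 1.6)] mean [ 662.475 -133.625]
ring [[ 706.1 -131.1   40. ]] jarmid [[612.6  -2.2  55. ]] lid [[385.9 114.   12. ]]
sq gray 56
sq contour c [611.1 140.4] size [89.8 92.4] ang 18.0
   edges  mean 
long gray 52
long contour c [ 663.4 -133.5] size [145.6  89.4] ang 1.8
   edges  mean 
L gray 119
M gray 119
R gray 119
```

```bash
cat > t.py <<'E'
import sys; from h import *
o=get_obs(); p=o['tool_pos']; y=np.degrees(o['tcp_rot'][2]); print('t',round(o['time'],2),'pos',np.round(p,1),'rpy',np.round(np.degrees(o['tcp_rot']),1),'F',np.round(o['contact_force'],2),'w',round(o['grip_width'],1),'f',round(o['finger_force'],1))
if len(sys.argv)>4:
    X,Y,Z,W=map(float,sys.argv[1:5]); d=np.array([X,Y,Z])-p
    for n,a in(('now-yaw',y),('new-yaw',W)):
        c,s=np.cos(np.radians(a)),np.sin(np.radians(a)); print(n,'tx %.1f ty %.1f tz %.1f'%(c*d[0]+s*d[1],s*d[0]-c*d[1],-d[2]))
    print('spin %.1f'%((y-W+180)%360-180),'horiz %.1f'%np.hypot(*d[:2]))
E
python3 -m creep '[{"hand":1,"tx":-0.0474,"ty":-0.0284,"tz":0},{"hand":1,"tx":-0.0474,"ty":-0.0284,"tz":0},{"hand":1,"tx":-0.0474,"ty":-0.0284},{"hand":1,"tx":-0.0474,"ty":-0.0284},{"hand":1,"tx":-0.0474,"ty":-0.0284}]'
python3 -m creep '[{"hand":1,"tx":-0.0474,"ty":-0.0284},{"hand":1,"tx":-0.0474,"ty":-0.0284},{"hand":1,"tx":-0.0474,"ty":-0.0284},{"hand":1,"spin":9.5},{"hand":1,"spin":9.5}]'
python3 -m creep '[{"hand":1}]'
python3 t.py 440.7 194 48 146.5
```

```text
t 0.1 pos [130.1 508.3 240.1] rpy [-179.9   -0.   165.6] F [ 0.6  -0.48 -0.35] w 91.8 f 0.0
now-yaw tx -378.9 ty -227.4 tz 192.1
new-yaw tx -432.4 ty -90.6 tz 192.1
spin 19.1 horiz 441.8invalid input at $[0]: expected keys hand, tx, ty, tz, spin
invalid input at $[0]: expected keys hand, tx, ty, tz, spin
invalid input at $[0]: expected keys hand, tx, ty, tz, spin
```

All five keys are required in every row, so I'll send the same move again in full form.

```bash
python3 -m creep '[{"hand":1,"tx":-0.0474,"ty":-0.0284,"tz":0,"spin":0},{"hand":1,"tx":-0.0474,"ty":-0.0284,"tz":0,"spin":0},{"hand":1,"tx":-0.0474,"ty":-0.0284,"tz":0,"spin":0},{"hand":1,"tx":-0.0474,"ty":-0.0284,"tz":0,"spin":0},{"hand":1,"tx":-0.0474,"ty":-0.0284,"tz":0,"spin":0}]'
python3 -m creep '[{"hand":1,"tx":-0.0474,"ty":-0.0284,"tz":0,"spin":0},{"hand":1,"tx":-0.0474,"ty":-0.0284,"tz":0,"spin":0},{"hand":1,"tx":-0.0474,"ty":-0.0284,"tz":0,"spin":0},{"hand":1,"tx":0,"ty":0,"tz":0,"spin":9.5},{"hand":1,"tx":0,"ty":0,"tz":0,"spin":9.5}]'
python3 -m creep '[{"hand":1,"tx":0,"ty":0,"tz":0,"spin":0}]'
python3 t.py 440.7 194 48 146.5
```

```text
time: 0.72
tool_pos: [325.5, 310.8, 240.6]
tcp_rot: [-3.142, -0.0, 2.891]
contact_force: [0.8, 0.4, -0.8]
grip_width: 91.8
finger_force: 0.0
time: 1.35
tool_pos: [441.5, 193.5, 240.2]
tcp_rot: [-3.141, -0.001, 2.552]
contact_force: [0.7, 1.1, 0.0]
grip_width: 91.7
finger_force: 0.0
time: 1.48
tool_pos: [441.1, 194.2, 240.4]
tcp_rot: [-3.141, -0.001, 2.56]
contact_force: [0.4, -0.7, -0.5]
grip_width: 92.0
finger_force: 0.0
t 1.48 pos [441.1 194.2 240.4] rpy [-180.    -0.   146.7] F [ 0.41 -0.72 -0.45] w 92.0 f 0.0
now-yaw tx 0.2 ty -0.4 tz 192.4
new-yaw tx 0.2 ty -0.4 tz 192.4
spin 0.2 horiz 0.5
```

```bash
python3 -m creep '[{"hand":1,"tx":0,"ty":0,"tz":0.05,"spin":0},{"hand":1,"tx":0,"ty":0,"tz":0.05,"spin":0},{"hand":1,"tx":0,"ty":0,"tz":0.05,"spin":0},{"hand":1,"tx":0,"ty":0,"tz":0.042,"spin":0},{"hand":1,"tx":0,"ty":0,"tz":0,"spin":0}]'
python3 -m creep '[{"hand":0,"tx":0,"ty":0,"tz":0,"spin":0},{"hand":0,"tx":0,"ty":0,"tz":0,"spin":0},{"hand":0,"tx":0,"ty":0,"tz":0,"spin":0},{"hand":0,"tx":0,"ty":0,"tz":0,"spin":0},{"hand":0,"tx":0,"ty":0,"tz":0,"spin":0}]'
```

```text
time: 2.1
tool_pos: [439.0, 194.0, 46.4]
tcp_rot: [-3.137, -0.005, 2.563]
contact_force: [-0.5, -0.0, 0.3]
grip_width: 91.8
finger_force: 0.0
time: 2.72
tool_pos: [441.6, 194.5, 49.4]
tcp_rot: [3.141, 0.001, 2.559]
contact_force: [-1.1, -0.9, 5.3]
grip_width: 54.0
finger_force: 29.7
```

```bash
python3 -m creep '[{"hand":0,"tx":0,"ty":0,"tz":-0.02,"spin":0},{"hand":0,"tx":0,"ty":0,"tz":-0.03,"spin":0},{"hand":0,"tx":0,"ty":0,"tz":-0.03,"spin":0},{"hand":0,"tx":0,"ty":0,"tz":0,"spin":0},{"hand":0,"tx":0,"ty":0,"tz":0,"spin":0}]'
for i in 1 2 3 4; do python3 -m creep '[{"hand":0,"tx":0,"ty":0,"tz":0,"spin":0}]' | grep force; done
python3 t.py
```

```text
time: 3.35
tool_pos: [440.4, 194.2, 127.6]
tcp_rot: [-3.14, -0.001, 2.559]
contact_force: [0.2, -1.3, -3.3]
grip_width: 54.1
finger_force: 29.7
contact_force: [-0.3, -0.1, -2.7]
finger_force: 29.7
contact_force: [-0.9, 0.1, -2.1]
finger_force: 29.7
contact_force: [0.1, -0.4, -3.5]
finger_force: 29.7
contact_force: [0.2, -0.3, -3.2]
finger_force: 29.7
t 3.85 pos [441.2 194.4 128.6] rpy [-180.    -0.   146.6] F [ 0.19 -0.29 -3.21] w 54.0 f 29.7
```

Net weight is about 2.6 N, so the left tin holds the ring and goes to the long block.

```bash
python3 -m creep '[{"hand":0,"tx":0,"ty":0,"tz":-0.02,"spin":-8.75},{"hand":0,"tx":0,"ty":0,"tz":0,"spin":-8.75},{"hand":0,"tx":0,"ty":0,"tz":0,"spin":-8.75},{"hand":0,"tx":0,"ty":0,"tz":0,"spin":-8.75},{"hand":0,"tx":0,"ty":0,"tz":0,"spin":0}]' >/dev/null
python3 t.py 634.8 -134.4 100 181.6
```

```text
t 4.47 pos [441.2 194.4 148.7] rpy [ 180.     0.  -178.4] F [-0.52 -1.16 -2.94] w 54.2 f 29.7
now-yaw tx -184.6 ty -333.9 tz 48.7
new-yaw tx -184.3 ty -334.1 tz 48.7
spin -0.0 horiz 381.5
```

```bash
python3 -m creep '[{"hand":0,"tx":-0.0205,"ty":-0.0371,"tz":0,"spin":0},{"hand":0,"tx":-0.0205,"ty":-0.0371,"tz":0,"spin":0},{"hand":0,"tx":-0.0205,"ty":-0.0371,"tz":0,"spin":0},{"hand":0,"tx":-0.0205,"ty":-0.0371,"tz":0,"spin":0},{"hand":0,"tx":-0.0205,"ty":-0.0371,"tz":0,"spin":0}]' >/dev/null
python3 -m creep '[{"hand":0,"tx":-0.0205,"ty":-0.0371,"tz":0,"spin":0},{"hand":0,"tx":-0.0205,"ty":-0.0371,"tz":0,"spin":0},{"hand":0,"tx":-0.0205,"ty":-0.0371,"tz":0,"spin":0},{"hand":0,"tx":-0.0205,"ty":-0.0371,"tz":0,"spin":0},{"hand":0,"tx":0,"ty":0,"tz":0.025,"spin":0}]' >/dev/null
python3 -m creep '[{"hand":0,"tx":0,"ty":0,"tz":0.025,"spin":0},{"hand":0,"tx":0,"ty":0,"tz":0.02,"spin":0},{"hand":0,"tx":0,"ty":0,"tz":0,"spin":0},{"hand":0,"tx":0,"ty":0,"tz":0,"spin":0},{"hand":0,"tx":0,"ty":0,"tz":0,"spin":0}]' >/dev/null
python3 t.py 634.8 -134.4 80 181.6
python3 - <<'E'
from h import *
d=snap('top','top1.png'); s=snap('scene','scene1.png')
a=cv2.resize(d['color'][110:220,330:440],None,fx=3.6,fy=3.6,interpolation=cv2.INTER_CUBIC)
b=cv2.resize(s['color'][190:300,230:340],None,fx=3.6,fy=3.6,interpolation=cv2.INTER_CUBIC)
cv2.imwrite('pics/pair1.png',cv2.convertScaleAbs(np.hstack([a,b])[:,:,::-1],alpha=1.7))
E
```

```text
t 6.35 pos [ 635.4 -133.9   79.3] rpy [ 180.     0.  -178.4] F [-0.21 -0.46 -2.46] w 54.4 f 29.7
now-yaw tx 0.6 ty -0.4 tz -0.7
new-yaw tx 0.6 ty -0.4 tz -0.7
spin -0.0 horiz 0.7
```

View pics/pair1.png

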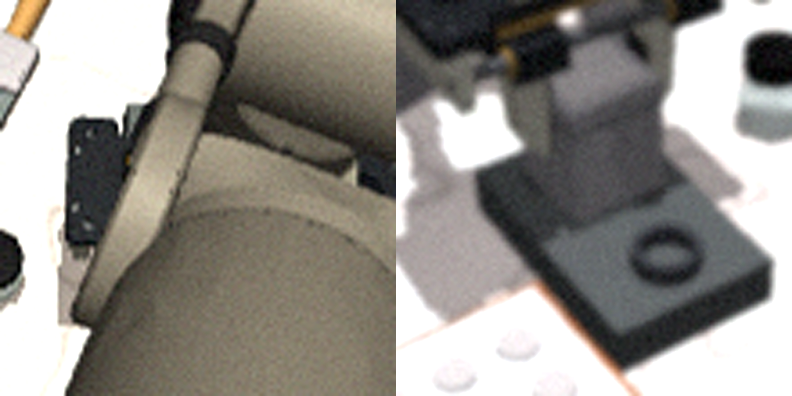

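The top camera is blocked by the arm. The scene view shows the tin about 3 mm above the nest. I'll compare the empty-nest and current scene crops.

Run:
```python
from h import *
o=[]
for f in('scene0','scene1'):
    a=cv2.imread(f'pics/{f}.png')[210:290,245:340]
    o.append(cv2.convertScaleAbs(cv2.resize(a,None,fx=4.2,fy=4.2,interpolation=cv2.INTER_CUBIC),alpha=1.9,beta=5))
cv2.imwrite('pics/pair2.png',np.hstack(o))
```

```text
(no output)
```

View pics/pair2.png

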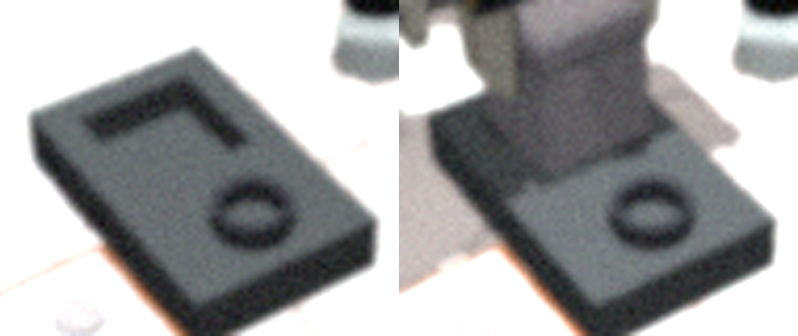

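The left crop shows the block top corners at (32,118), (197,48), (375,222) and (192,305), and the nest rim corners at (85,125), (182,77) and (245,148). The right crop shows the tin's lower front edge from about (131,178) to (251,140).

Run:
```python
from h import *
d=dict(np.load('pics/scene0.npz'))
c=lambda p:(np.array(p,float)+.5)/4.2-.5+[245,210]
b=ray(d,c([(32,118),(197,48),(375,222),(192,305)]),28)
print('block',b[:,:2].tolist(),b.mean(0)); ctr=b.mean(0)[:2]
x=(b[[2,3]].mean(0)-b[[0,1]].mean(0))[:2]; print('yaw',np.degrees(np.arctan2(x[1],x[0])),'len',np.linalg.norm(x),'origin',ctr-28*x/np.linalg.norm(x))
print('nest',ray(d,c([(85,125),(182,77),(245,148)]),28).tolist())
print('ring',ray(d,c([(253,213)]),38)); print('tin edge',ray(d,c([(131,178),(251,140)]),31).tolist())
```

```text
block [[598.8, -182.9], [593.0, -92.4], [739.6, -88.6], [740.4, -179.3]] [ 667.95 -135.8    28.  ]
yaw 1.4708384048150553 len 144.14749390814953 origin [ 639.95922548 -136.5187083 ]
nest [[616.1, -164.6, 28.0], [608.8, -109.6, 28.0], [668.6, -110.9, 28.0]]
ring [[ 716.3 -135.6   38. ]]
tin edge [[662.3, -165.3, 31.0], [668.3, -107.5, 31.0]]
```

```bash
python3 -m creep '[{"hand":0,"tx":-0.001,"ty":0,"tz":0,"spin":0},{"hand":0,"tx":0,"ty":0,"tz":0.002,"spin":0},{"hand":0,"tx":0,"ty":0,"tz":0.002,"spin":0},{"hand":0,"tx":0,"ty":0,"tz":0,"spin":0}]'
python3 -m creep '[{"hand":0,"tx":0,"ty":0,"tz":0.002,"spin":0},{"hand":0,"tx":0,"ty":0,"tz":0,"spin":0}]'
```

```text
time: 6.95
tool_pos: [636.5, -134.1, 76.3]
tcp_rot: [-3.141, 0.002, -3.113]
contact_force: [-2.4, 0.1, 6.2]
grip_width: 54.0
finger_force: 29.8
time: 7.2
tool_pos: [636.8, -134.2, 76.0]
tcp_rot: [-3.141, 0.003, -3.113]
contact_force: [-6.2, 1.4, 16.2]
grip_width: 54.1
finger_force: 29.9
```

```bash
python3 -m creep '[{"hand":0,"tx":0,"ty":0,"tz":-0.003,"spin":0},{"hand":0,"tx":0,"ty":0,"tz":0,"spin":0}]'; python3 -c "
from h import *;o=get_obs();print(o['moment'],o['contact_force'],np.degrees(o['tcp_rot']))"
python3 -m creep '[{"hand":0,"tx":0,"ty":0,"tz":0.002,"spin":0},{"hand":0,"tx":0,"ty":0,"tz":0,"spin":0}]' >/dev/null; python3 -c "
from h import *;o=get_obs();print(o['tool_pos'],o['moment'],o['contact_force'],np.degrees(o['tcp_rot']))"
```

```text
time: 7.45
tool_pos: [636.5, -134.2, 76.3]
tcp_rot: [-3.141, 0.001, -3.113]
contact_force: [-2.7, -0.4, 4.7]
grip_width: 54.7
finger_force: 29.7
[0.2519744  0.26275665 0.09843715] [-2.68650775 -0.37994427  4.69745446] [-1.79983286e+02  6.78309612e-02 -1.78373758e+02]
[ 636.79015819 -134.25779928   75.89474894] [0.64293014 0.70324484 0.09017376] [-5.15596163  0.61825371 14.62104826] [-1.79968346e+02  1.25574025e-01 -1.78367871e+02]
```

The moment puts the contact at the tin's (-x,+y) corner, so I'll shift +x and -y.

```bash
python3 -m creep '[{"hand":0,"tx":0,"ty":0,"tz":-0.004,"spin":0},{"hand":0,"tx":-0.0015,"ty":-0.0018,"tz":0,"spin":0},{"hand":0,"tx":0,"ty":0,"tz":0.002,"spin":0},{"hand":0,"tx":0,"ty":0,"tz":0.002,"spin":0},{"hand":0,"tx":0,"ty":0,"tz":0,"spin":0}]'; python3 -c "
from h import *;o=get_obs();print(o['tool_pos'],o['moment'],o['contact_force'],np.degrees(o['tcp_rot']))"
python3 -m creep '[{"hand":0,"tx":0,"ty":0,"tz":0.002,"spin":0},{"hand":0,"tx":0,"ty":0,"tz":0,"spin":0}]' >/dev/null; python3 -c "
from h import *;o=get_obs();print(o['tool_pos'],o['moment'],o['contact_force'],np.degrees(o['tcp_rot']))"
```

```text
time: 8.32
tool_pos: [637.4, -135.7, 73.0]
tcp_rot: [3.141, -0.001, -3.113]
contact_force: [0.4, 0.5, -1.9]
grip_width: 54.2
finger_force: 29.7
[ 637.39701806 -135.69941386   73.01482152] [ 0.01744211  0.02090715 -0.03330539] [ 0.44499828  0.49307239 -1.85983387] [ 1.79971768e+02 -5.91455124e-02 -1.78368893e+02]
[ 637.61315198 -135.76693477   71.51517903] [ 0.02038423 -0.00978634  0.01881374] [ 0.7170817  -0.0784703  -2.24193404] [ 1.79989258e+02 -1.57018384e-02 -1.78362925e+02]
```

It's in. Lowering to the floor.

```bash
python3 -m creep '[{"hand":0,"tx":0,"ty":0,"tz":0.003,"spin":0},{"hand":0,"tx":0,"ty":0,"tz":0.003,"spin":0},{"hand":0,"tx":0,"ty":0,"tz":0,"spin":0}]'
python3 -m creep '[{"hand":0,"tx":0,"ty":0,"tz":0.003,"spin":0},{"hand":0,"tx":0,"ty":0,"tz":0.002,"spin":0},{"hand":0,"tx":0,"ty":0,"tz":0,"spin":0}]'
python3 -m creep '[{"hand":0,"tx":0,"ty":0,"tz":0.0015,"spin":0},{"hand":0,"tx":0,"ty":0,"tz":0,"spin":0}]'
python3 -m creep '[{"hand":0,"tx":0,"ty":0,"tz":0.0015,"spin":0},{"hand":0,"tx":0,"ty":0,"tz":0,"spin":0}]'
```

```text
time: 8.95
tool_pos: [637.5, -135.8, 65.3]
tcp_rot: [3.141, -0.001, -3.113]
contact_force: [0.1, 0.0, -1.6]
grip_width: 54.4
finger_force: 29.7
time: 9.32
tool_pos: [637.6, -135.8, 60.4]
tcp_rot: [3.141, -0.0, -3.113]
contact_force: [-0.8, -0.4, -3.3]
grip_width: 53.9
finger_force: 29.7
time: 9.57
tool_pos: [637.7, -135.8, 59.1]
tcp_rot: [3.141, -0.0, -3.113]
contact_force: [-0.3, -0.4, -2.9]
grip_width: 54.1
finger_force: 29.7
time: 9.82
tool_pos: [637.6, -135.8, 57.6]
tcp_rot: [3.141, -0.0, -3.113]
contact_force: [-0.1, 0.6, -2.1]
grip_width: 54.4
finger_force: 29.7
```

```bash
python3 -m creep '[{"hand":0,"tx":0,"ty":0,"tz":0.001,"spin":0},{"hand":0,"tx":0,"ty":0,"tz":0,"spin":0}]'
python3 -m creep '[{"hand":0,"tx":0,"ty":0,"tz":0.001,"spin":0},{"hand":0,"tx":0,"ty":0,"tz":0,"spin":0}]'
```

```text
time: 10.07
tool_pos: [637.8, -135.8, 57.2]
tcp_rot: [-3.141, 0.0, -3.113]
contact_force: [-1.0, -0.0, 1.4]
grip_width: 53.9
finger_force: 29.6
time: 10.32
tool_pos: [637.9, -135.8, 57.1]
tcp_rot: [-3.141, 0.001, -3.113]
contact_force: [-4.2, 2.2, 7.6]
grip_width: 54.2
finger_force: 29.6
```

Seated. Now I'll release, rise and head to the middle tin.

```bash
python3 -m creep '[{"hand":1,"tx":0,"ty":0,"tz":-0.001,"spin":0},{"hand":1,"tx":0,"ty":0,"tz":0,"spin":0},{"hand":1,"tx":0,"ty":0,"tz":0,"spin":0},{"hand":1,"tx":0,"ty":0,"tz":0,"spin":0}]'
python3 -m creep '[{"hand":1,"tx":0,"ty":0,"tz":-0.03,"spin":0},{"hand":1,"tx":0,"ty":0,"tz":-0.05,"spin":0},{"hand":1,"tx":0,"ty":0,"tz":-0.05,"spin":8.8},{"hand":1,"tx":0,"ty":0,"tz":0,"spin":8.8},{"hand":1,"tx":0,"ty":0,"tz":0,"spin":8.8}]'
python3 t.py 482 -26.5 48 155
```

```text
time: 10.82
tool_pos: [637.7, -135.8, 56.5]
tcp_rot: [3.141, -0.0, -3.113]
contact_force: [-0.2, 1.1, -0.2]
grip_width: 88.7
finger_force: 0.0
time: 11.45
tool_pos: [637.9, -135.9, 187.6]
tcp_rot: [3.141, 0.002, 2.704]
contact_force: [0.1, 0.2, -0.2]
grip_width: 91.8
finger_force: 0.0
t 11.45 pos [ 637.9 -135.9  187.6] rpy [1.800e+02 1.000e-01 1.549e+02] F [ 0.06  0.19 -0.17] w 91.8 f 0.0
now-yaw tx 187.6 ty 33.1 tz 139.6
new-yaw tx 187.6 ty 33.2 tz 139.6
spin -0.1 horiz 190.5
```

```bash
python3 -m creep '[{"hand":1,"tx":0.0464,"ty":0.0082,"tz":0,"spin":0},{"hand":1,"tx":0.0464,"ty":0.0082,"tz":0,"spin":0},{"hand":1,"tx":0.0464,"ty":0.0082,"tz":0,"spin":0},{"hand":1,"tx":0.0464,"ty":0.0082,"tz":0,"spin":0},{"hand":1,"tx":0,"ty":0,"tz":0,"spin":0}]' > /dev/null
python3 -m creep '[{"hand":1,"tx":0,"ty":0,"tz":0.05,"spin":0},{"hand":1,"tx":0,"ty":0,"tz":0.05,"spin":0},{"hand":1,"tx":0,"ty":0,"tz":0.0395,"spin":0},{"hand":1,"tx":0,"ty":0,"tz":0,"spin":0},{"hand":0,"tx":0,"ty":0,"tz":0,"spin":0}]'
python3 -m creep '[{"hand":0,"tx":0,"ty":0,"tz":0,"spin":0},{"hand":0,"tx":0,"ty":0,"tz":0,"spin":0},{"hand":0,"tx":0,"ty":0,"tz":0,"spin":0},{"hand":0,"tx":0,"ty":0,"tz":0,"spin":0}]'
python3 -m creep '[{"hand":0,"tx":0,"ty":0,"tz":-0.02,"spin":0},{"hand":0,"tx":0,"ty":0,"tz":-0.03,"spin":0},{"hand":0,"tx":0,"ty":0,"tz":-0.03,"spin":0},{"hand":0,"tx":0,"ty":0,"tz":0,"spin":0},{"hand":0,"tx":0,"ty":0,"tz":0,"spin":0}]'
for i in 1 2 3; do python3 -m creep '[{"hand":0,"tx":0,"ty":0,"tz":0,"spin":0}]' | grep contact; done
python3 t.py
```

```text
time: 12.7
tool_pos: [484.3, -28.8, 48.3]
tcp_rot: [3.141, 0.002, 2.709]
contact_force: [0.2, 0.3, 0.3]
grip_width: 85.8
finger_force: 0.0
time: 13.2
tool_pos: [483.8, -28.1, 48.0]
tcp_rot: [3.141, 0.002, 2.709]
contact_force: [1.4, 2.3, 6.2]
grip_width: 53.8
finger_force: 29.9
time: 13.82
tool_pos: [481.8, -28.1, 125.7]
tcp_rot: [-3.141, -0.003, 2.709]
contact_force: [-0.1, 0.1, -6.2]
grip_width: 54.1
finger_force: 29.9
contact_force: [0.2, -0.6, -5.9]
contact_force: [-0.2, 0.3, -5.5]
contact_force: [1.3, 0.1, -5.6]
t 14.2 pos [482.7 -28.3 126.7] rpy [-1.800e+02 -1.000e-01  1.552e+02] F [ 1.35  0.06 -5.57] w 54.4 f 29.9
```

At 5.5 N the middle tin holds the die, so by elimination the right one is empty and stays put. Next I'll check the square block in the first scene picture.

```bash
python3 - <<'E'
from h import *
a=cv2.imread('pics/scene0.png')[170:225,350:422]
cv2.imwrite('pics/sq0.png',cv2.convertScaleAbs(cv2.resize(a,None,fx=8,fy=8,interpolation=cv2.INTER_CUBIC),alpha=1.9,beta=5))
E
python3 -m creep '[{"hand":0,"tx":0,"ty":0,"tz":-0.025,"spin":-8.6},{"hand":0,"tx":0,"ty":0,"tz":0,"spin":-8.6},{"hand":0,"tx":0,"ty":0,"tz":0,"spin":-8.6},{"hand":0,"tx":0,"ty":0,"tz":0,"spin":-8.6},{"hand":0,"tx":0,"ty":0,"tz":0,"spin":-8.6}]'
python3 t.py 612.5 138.8 80 198
```

```text
time: 14.82
tool_pos: [482.8, -28.3, 152.1]
tcp_rot: [3.141, -0.0, -2.818]
contact_force: [-1.2, -0.6, -5.1]
grip_width: 53.8
finger_force: 29.9
t 14.82 pos [482.8 -28.3 152.1] rpy [ 180.    -0.  -161.5] F [-1.23 -0.62 -5.13] w 53.8 f 29.9
now-yaw tx -176.0 ty 117.3 tz 72.1
new-yaw tx -174.9 ty 118.8 tz 72.1
spin 0.5 horiz 211.5
```

View pics/sq0.png

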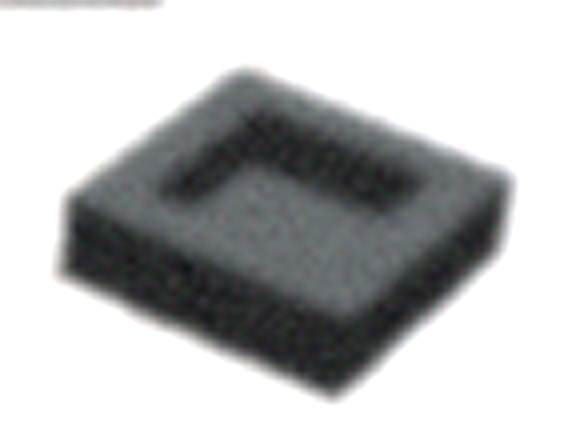

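The crop shows the square block's top corners at about (66,200), (243,66), (512,180) and (345,322).

```bash
python3 - <<'E'
from h import *
d=dict(np.load('pics/scene0.npz'))
c=lambda p:(np.array(p,float)+.5)/8-.5+[350,170]
b=ray(d,c([(66,200),(243,66),(512,180),(345,322)]),28); print(b.mean(0)); e=np.roll(b,-1,0)-b
print([(round(float(np.hypot(*v[:2]))),round(float(np.degrees(np.arctan2(v[1],v[0]))%90),1)) for v in e])
E
python3 -m creep '[{"hand":0,"tx":-0.0352,"ty":0.0234,"tz":0,"spin":0},{"hand":0,"tx":-0.0352,"ty":0.0234,"tz":0,"spin":0},{"hand":0,"tx":-0.0352,"ty":0.0234,"tz":0,"spin":0},{"hand":0,"tx":-0.0352,"ty":0.0234,"tz":0,"spin":0},{"hand":0,"tx":-0.0352,"ty":0.0234,"tz":0,"spin":0}]' >/dev/null
python3 -m creep '[{"hand":0,"tx":0,"ty":0,"tz":0.025,"spin":0},{"hand":0,"tx":0,"ty":0,"tz":0.025,"spin":0},{"hand":0,"tx":0,"ty":0,"tz":0.018,"spin":0.5},{"hand":0,"tx":0,"ty":0,"tz":0,"spin":0},{"hand":0,"tx":0,"ty":0,"tz":0,"spin":0}]'
python3 t.py 612.5 138.8 76 198
```

```text
[615.425 138.75   28.   ]
[(93, 18.4), (91, 16.2), (90, 17.6), (90, 18.1)]
time: 16.08
tool_pos: [614.2, 137.8, 85.1]
tcp_rot: [-3.141, 0.002, -2.832]
contact_force: [0.9, 0.2, -5.9]
grip_width: 54.1
finger_force: 30.0
t 16.07 pos [614.2 137.8  85.1] rpy [-1.800e+02  1.000e-01 -1.623e+02] F [ 0.91  0.22 -5.92] w 54.1 f 30.0
now-yaw tx 1.3 ty 1.4 tz 9.1
new-yaw tx 1.3 ty 1.4 tz 9.1
spin -0.3 horiz 1.9
```

```bash
python3 -m creep '[{"hand":0,"tx":0.0011,"ty":0.0016,"tz":0,"spin":0},{"hand":0,"tx":0,"ty":0,"tz":0.004,"spin":0},{"hand":0,"tx":0,"ty":0,"tz":0.003,"spin":0},{"hand":0,"tx":0,"ty":0,"tz":0.002,"spin":0},{"hand":0,"tx":0,"ty":0,"tz":0,"spin":0}]' >/dev/null; python3 -c "
from h import *;o=get_obs();print(o['tool_pos'],o['moment'],o['contact_force'],np.degrees(o['tcp_rot']))"
python3 -m creep '[{"hand":0,"tx":0,"ty":0,"tz":0.0015,"spin":0},{"hand":0,"tx":0,"ty":0,"tz":0,"spin":0}]' >/dev/null; python3 -c "
from h import *;o=get_obs();print(o['tool_pos'],o['moment'],o['contact_force'],np.degrees(o['tcp_rot']))"
```

```text
[611.82780092 139.04121808  74.93348044] [0.0001183  0.03271126 0.0160582 ] [ 1.06833521  0.03898653 -6.28102523] [ 1.79989072e+02 -2.51773415e-02 -1.62273189e+02]
[611.93796609 139.04333493  73.64646435] [0.06794231 0.02429446 0.0199771 ] [ 0.68468913  0.05167303 -6.9000631 ] [ 1.79995807e+02 -2.61028622e-03 -1.62273154e+02]
```

No contact below rim level, so it's entering the nest.

```bash
python3 -m creep '[{"hand":0,"tx":0,"ty":0,"tz":0.002,"spin":0},{"hand":0,"tx":0,"ty":0,"tz":0.002,"spin":0},{"hand":0,"tx":0,"ty":0,"tz":0,"spin":0}]'
python3 -m creep '[{"hand":0,"tx":0,"ty":0,"tz":0.003,"spin":0},{"hand":0,"tx":0,"ty":0,"tz":0.003,"spin":0},{"hand":0,"tx":0,"ty":0,"tz":0,"spin":0}]'
python3 -m creep '[{"hand":0,"tx":0,"ty":0,"tz":0.003,"spin":0},{"hand":0,"tx":0,"ty":0,"tz":0.002,"spin":0},{"hand":0,"tx":0,"ty":0,"tz":0,"spin":0}]'
python3 -m creep '[{"hand":0,"tx":0,"ty":0,"tz":0.001,"spin":0},{"hand":0,"tx":0,"ty":0,"tz":0,"spin":0}]'
```

```text
time: 17.32
tool_pos: [611.8, 139.1, 69.4]
tcp_rot: [3.141, -0.001, -2.832]
contact_force: [-0.1, 0.6, -5.3]
grip_width: 53.7
finger_force: 30.0
time: 17.7
tool_pos: [611.8, 139.1, 63.3]
tcp_rot: [3.141, -0.001, -2.832]
contact_force: [-0.4, 0.2, -6.4]
grip_width: 54.1
finger_force: 30.0
time: 18.08
tool_pos: [611.8, 139.1, 58.5]
tcp_rot: [3.141, -0.0, -2.832]
contact_force: [0.5, -0.7, -5.6]
grip_width: 53.9
finger_force: 30.0
time: 18.32
tool_pos: [611.9, 139.1, 57.7]
tcp_rot: [3.142, -0.0, -2.832]
contact_force: [-0.7, 0.1, -5.9]
grip_width: 53.5
finger_force: 30.0
```

```bash
python3 -m creep '[{"hand":0,"tx":0,"ty":0,"tz":0.001,"spin":0},{"hand":0,"tx":0,"ty":0,"tz":0,"spin":0}]'
python3 -m creep '[{"hand":0,"tx":0,"ty":0,"tz":0.001,"spin":0},{"hand":0,"tx":0,"ty":0,"tz":0,"spin":0}]'
```

```text
time: 18.58
tool_pos: [611.9, 139.1, 56.7]
tcp_rot: [3.142, -0.0, -2.832]
contact_force: [-0.9, -0.3, -5.9]
grip_width: 54.0
finger_force: 30.0
time: 18.82
tool_pos: [612.0, 139.1, 56.1]
tcp_rot: [-3.142, 0.0, -2.832]
contact_force: [-1.1, -0.2, -1.4]
grip_width: 54.4
finger_force: 30.0
```

```bash
python3 -m creep '[{"hand":0,"tx":0,"ty":0,"tz":0.001,"spin":0},{"hand":0,"tx":0,"ty":0,"tz":0,"spin":0}]'
python3 -m creep '[{"hand":1,"tx":0,"ty":0,"tz":0,"spin":0},{"hand":1,"tx":0,"ty":0,"tz":0,"spin":0},{"hand":1,"tx":0,"ty":0,"tz":0,"spin":0},{"hand":1,"tx":0,"ty":0,"tz":0,"spin":0}]'
python3 -m creep '[{"hand":1,"tx":0,"ty":0,"tz":-0.03,"spin":0},{"hand":1,"tx":0,"ty":0,"tz":-0.05,"spin":0},{"hand":1,"tx":0,"ty":0,"tz":-0.05,"spin":0},{"hand":1,"tx":0,"ty":0,"tz":-0.05,"spin":0},{"hand":1,"tx":0.03,"ty":0.05,"tz":0,"spin":0}]'
python3 -m creep '[{"hand":1,"tx":0.03,"ty":0.05,"tz":0,"spin":0},{"hand":1,"tx":0.03,"ty":0.05,"tz":0,"spin":0},{"hand":1,"tx":0.03,"ty":0.05,"tz":0,"spin":0},{"hand":1,"tx":0.03,"ty":0.05,"tz":0,"spin":0},{"hand":1,"tx":0.03,"ty":0.05,"tz":0,"spin":0}]'
python3 -m creep '[{"hand":1,"tx":0.03,"ty":0.05,"tz":0,"spin":0},{"hand":1,"tx":0,"ty":0,"tz":0,"spin":0},{"hand":1,"tx":0,"ty":0,"tz":0,"spin":0},{"hand":1,"tx":0,"ty":0,"tz":0,"spin":0}]'
python3 - <<'E'
from h import *
d=snap('top','top2.png'); s=snap('scene','scene2.png')
a=cv2.resize(d['color'][100:290,200:440],(600,475))
b=cv2.resize(s['color'][130:310,190:420],(600,470))
cv2.imwrite('pics/end_t.png',cv2.convertScaleAbs(a[:,:,::-1],alpha=1.6)); cv2.imwrite('pics/end_s.png',cv2.convertScaleAbs(b[:,:,::-1],alpha=1.8))
E
```

```text
time: 19.08
tool_pos: [612.0, 139.1, 56.1]
tcp_rot: [-3.141, 0.001, -2.832]
contact_force: [-4.3, -0.9, 5.9]
grip_width: 53.7
finger_force: 30.0
time: 19.58
tool_pos: [612.0, 139.1, 54.7]
tcp_rot: [3.142, 0.0, -2.832]
contact_force: [-0.3, -0.8, 1.4]
grip_width: 88.8
finger_force: 0.0
time: 20.2
tool_pos: [571.9, 176.4, 239.2]
tcp_rot: [-3.14, 0.011, -2.836]
contact_force: [0.3, 1.3, -0.1]
grip_width: 91.4
finger_force: 0.0
time: 20.82
tool_pos: [347.7, 371.1, 234.9]
tcp_rot: [3.141, 0.001, -2.832]
contact_force: [0.7, -0.7, -0.2]
grip_width: 91.4
finger_force: 0.0
time: 21.32
tool_pos: [306.4, 407.7, 234.7]
tcp_rot: [-3.141, 0.0, -2.834]
contact_force: [-0.4, 0.2, -0.4]
grip_width: 91.8
finger_force: 0.0
```

View pics/end_t.png

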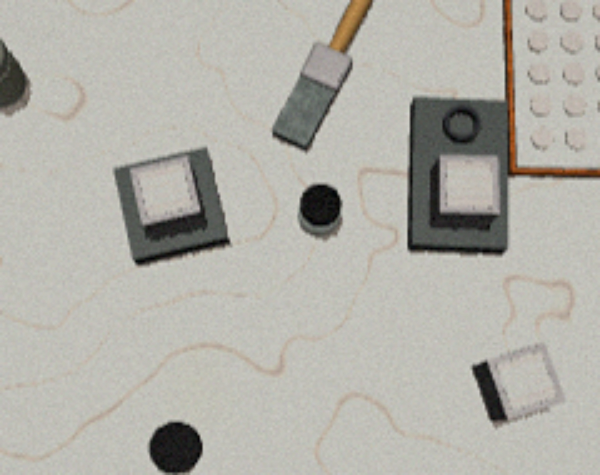

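View pics/end_s.png

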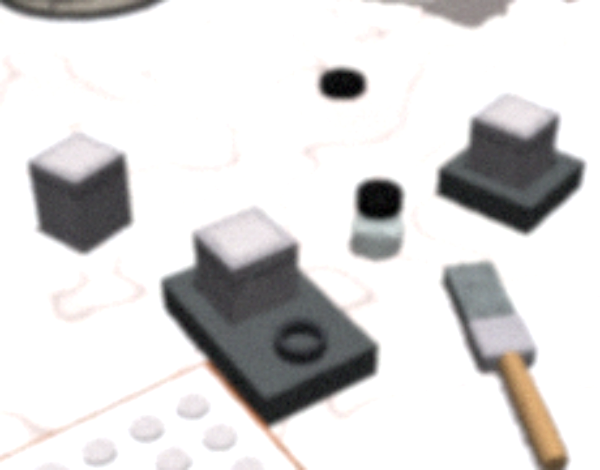

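Both end views show the die tin upright in the square nest, with its top at (166,187) in the top crop. The ring tin is upright in the long block's nest at (469,183), and the empty tin at (525,380) and the bystanders haven't moved. Handing in.

```bash
python3 -c "
from plant import close_job; print(close_job())"
```

```text
the job is handed in; nothing more can be done
None
```

I handed the job in at about 21 s: the die tin (middle, about 5.5 N) is in the square block's nest, the ring tin (left, about 2.6 N) is in the long block's nest, and I identified the right-hand tin as empty by elimination without lifting it, so it stands where it started; the final pictures show all three upright, but the hand-in returned no verdict.

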